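# Lay out the engine hubs by size and cap the largest

## Task

Line up the four flanged hubs from the stripped scooter engine on the row of cork pads, one centred on each pad, standing flange down in order of size: the smallest on the pad next to the red stop, the largest on the pad farthest from it. Seat the blue end cap face down over the spigot on top of the largest hub, fully home. Never let a hub or the cap tip over, and leave everything released and standing still.

Things in the scene. Friction and masses are not known exactly. Their poses are not given: they have to be found in the camera images.
- hub_brass_grip (a point): Loose flanged hub, smallest: brass yellow. A round flange 48 mm across and 8 mm thick lies on the table, with a round boss 26 mm across standing on it, boss top 44 mm above the underside. Its flat top shows a dark bore. This point is on its axis, 32 mm above its underside (where to grip the boss); z runs up the axis.
- hub_alu_grip (a point): Loose flanged hub, second smallest: bright aluminium. A round flange 60 mm across and 8 mm thick lies on the table, with a round boss 32 mm across standing on it, boss top 46 mm above the underside. Its flat top shows a dark bore. This point is on its axis, 32 mm above its underside (where to grip the boss); z runs up the axis.
- hub_green_grip (a point): Loose flanged hub, second largest: green painted. A round flange 72 mm across and 8 mm thick lies on the table, with a round boss 38 mm across standing on it, boss top 48 mm above the underside. Its flat top shows a dark bore. This point is on its axis, 32 mm above its underside (where to grip the boss); z runs up the axis.
- hub_spigot_grip (a point): Loose flanged hub, largest: dark steel. A round flange 84 mm across and 8 mm thick lies on the table, with a round boss 46 mm across standing on it, boss top 50 mm above the underside. On the boss top stands a bright centring spigot, 20 mm across for 5 mm, then tapering to 10 mm across at its tip, 10 mm above the boss top. This point is on its axis, 32 mm above its underside (where to grip the boss); z runs up the axis.
- cap_grip (a point): Loose blue flanged end cap, lying face (open side) down: flange 60 mm across and 6 mm thick at the bottom, closed round boss 40 mm across above it, 44 mm high in all. In the underside is a round recess 26 mm across and 14 mm deep that goes over the spigot of the largest hub; seated, the cap's underside rests on that hub's boss top. This point is on its axis, 30 mm above its underside (where to grip); z runs up the axis.
- pad_a: Fixed round cork pad, 90 mm across and 3 mm thick, on a dark board 6 mm thick. Number 1 of a straight row of four equal pads 98 mm apart (order a, b, c, d, a at the robot's left). Origin: centre of its underside; its top, on which a hub stands, is 3 mm higher.
- pad_b: Fixed round cork pad, 90 mm across and 3 mm thick, on a dark board 6 mm thick. Number 2 of a straight row of four equal pads 98 mm apart (order a, b, c, d, a at the robot's left). Origin: centre of its underside; its top, on which a hub stands, is 3 mm higher.
- pad_c: Fixed round cork pad, 90 mm across and 3 mm thick, on a dark board 6 mm thick. Number 3 of a straight row of four equal pads 98 mm apart (order a, b, c, d, a at the robot's left). Origin: centre of its underside; its top, on which a hub stands, is 3 mm higher.
- pad_d: Fixed round cork pad, 90 mm across and 3 mm thick, on a dark board 6 mm thick. Number 4 of a straight row of four equal pads 98 mm apart (order a, b, c, d, a at the robot's left). Origin: centre of its underside; its top, on which a hub stands, is 3 mm higher.
- red_stop: Fixed red block 60 x 18 x 20 mm at one end of the row, 73 mm beyond the centre of the end pad (a or d); a like grey block is at the other end. It marks the end at which the smallest hub goes. Origin: centre of its underside.
Not all that is in view belongs to the job. What is shaped like the part that bears hub_alu_grip but pink is not meant.

How it is judged:
By the outcome, as a careful person would: the job done as asked, in the order asked, and still so for the second after the job is handed in, with the robot touching nothing.
It also fails if it takes over 125 s, if anything falls off the work surface, if the arm or the gripper's body presses on something with over 40 N, if the wrist force passes 120 N, or if a joint passes its speed limit or range.

## Robot

A 6-joint arm with a two-finger parallel gripper is mounted at the origin on the work surface. World frame = base frame: x ahead of the robot, y to its left, z up, the work surface at z = 0. Lengths are in m, angles in rad, forces in N, time in s.
With the tool pointing down it reaches from about 0.375 to 0.9 m from the base axis. Payload 3.1 kg.
Tool frame: the origin (TCP) lies between the finger pads; the fingertips stand 17 mm ahead of it and the grasp point (between the pads) lies 2 mm behind it (robot.nose_length is the distance from the TCP to the fingertips, in m); z points along the fingers, y is the line along which they close (so a half turn about z gives the same grasp; the last joint's range is limited). The gripper opens to 87 mm and grips with 3 to 60 N. Pads are 19 mm wide; open, the fingers measure 117 mm over their backs; the gripper's body (75 mm by 190 mm) begins 51 mm behind the grasp point.
Start: joints at [1.121, 0.527, 1.433, -0, 1.181, -0.178], TCP at [0.168, 0.602, 0.219] pointing down, gripper open.
Joint ranges: [-3.08, 3.08], [-0.75, 2.2], [0.22, 2.44], [-1.43, 4.57], [0, 2.65], [-2.85, 2.85]. Speed limits (rad/s): [2.79, 2.79, 3.14, 3.14, 3.14, 3.14].

## Interface

Orientations are given as a unit quaternion [x, y, z, w].
In Python, from rig import robot, cams gives the robot as it stands.
- The arm moves only by the shell command python3 -m pendant 'ROWS' [FORCE]. ROWS is JSON, a list of rows, each an object with "jaw": the opening, from 0 (shut) to 1 (fully open); "linear": the shift along the tool's x, y, z in cm, a list of three; "twist": the turn about the tool's z in degrees. A call has 1 to 12 rows; each row shifts and turns the commanded pose from where the row before left it, along the tool's axes as they then stand; what a row does not reach is not made up. A row lasts 1/12 s, in which the tool goes at most 41.7 mm and 7.16 degrees, less where a joint would pass 70% of its speed; a pose out of reach is approached as far as the arm can. A call is refused whole if a number of a shift passes 4.17 or a number of a turn 7.16, either way. A call with a gripper value outside its range is refused whole. The fingers move at their own pace and stop on an object; FORCE is the grip in N (left out, the last holds). Time passes only in rows, so rows that do not move let the fingers close. It gives the time, the measured TCP pose, the force, the opening and the grip force at its end, in the units of the state.
- robot.get_obs(): the state, without advancing time (a new reading comes with each control period).
- cams.camera(name): name is "side" or "top"; returns a dict with "color" (400x640x3 uint8, blue, green, red), "depth" (400x640 float32, m along the optical axis (not along the pixel's ray), 0 where there is no reading), "fov_y" (degrees; the focal length in pixels is half the picture's height over the tangent of half this angle, whatever the lens; pixels are square), "cx", "cy" (the principal point, pixels), "k1" (the pictures are not rectified: a ray, as slopes to the right and down, at radius r is drawn at 1 + k1 r^2 times it, then the intrinsics apply), "view" (4x4, takes a point from world to camera coordinates). Camera axes: x right, y down, z forward; pixel columns grow to the right and rows downward; lengths in m; the calibration is good to about 2 mm. A picture is of the moment at which its call begins.
- robot.hand_in(): hands the job in; it is judged then, once.
The state is a dict: "time": time; "q": joint angles; "joint_velocities": joint speeds; "joint_torque": joint torques, N m; "position": TCP position; "tool_rot": TCP orientation; "ft_force": force on the tool from outside, world axes, zero at the start; "moment": the same for the moment, N m; "grip_width": finger opening in m; "grip_force": force on a finger pad.
Only numpy, scipy, OpenCV 4.12 (cv2) and the standard library are available. Lean on these libraries where they do the work, as an engineer would, in place of code of your own. Each camera call takes 0.05 s, during which the arm holds its last target. There are 200 camera calls.

## Working session

There is one attempt and no reset: what is moved stays moved. The work goes in short steps, Python scripts to look and compute and a shell command to move; the robot and the scene stay as the last step left them, time stands still between calls to the robot, and variables do not carry over. Pictures are saved under pics/ and viewed, at most 14 in all, crops included, and the job is handed in when it is done.

```bash
mkdir -p pics; ls; python3 - <<'E'
from rig import robot,cams
import cv2
o=robot.get_obs();print(o)
for n in("top","side"):
    c=cams.camera(n);cv2.imwrite(f"pics/{n}0.png",c["color"]);print(n,c["fov_y"],c["cx"],c["cy"],c["k1"],c["view"].round(4).tolist() if hasattr(c["view"],'round') else c["view"])
E
```

```text
pics
{'time': 0.0, 'q': array([ 1.12048961e+00,  5.28477039e-01,  1.43388705e+00,  2.12124100e-05,
        1.18138842e+00, -1.78483512e-01]), 'joint_velocities': array([ 2.75312092e-04, -2.46009222e-05, -2.19987462e-03, -7.07802684e-04,
       -1.56362007e-04,  1.30503769e-03]), 'joint_torque': array([ 9.95518967e-04, -4.40037167e+01, -1.76589149e+01,  6.33549783e-02,
        5.83472766e-02, -1.29342466e-04]), 'position': array([0.16743829, 0.60139696, 0.21836981]), 'tool_rot': array([ 1.35497482e-01,  9.90777102e-01, -1.02396014e-03, -3.43285160e-04]), 'ft_force': array([-0.41586427, -0.86831855, -0.91812634]), 'moment': array([-0.02375001,  0.01546408, -0.02497472]), 'grip_force': 0.0, 'grip_width': 0.08702017903668878}
top 54.440858600584754 312.07886299615484 196.73904428170084 -0.006071248962580362 [[-0.0171, -0.9998, -0.0106, -0.0385], [-0.9927, 0.0182, -0.1194, 0.5428], [0.1196, 0.0085, -0.9928, 0.7682], [0.0, 0.0, 0.0, 1.0]]
side 53.112549789431355 319.4468870788474 200.24755907660324 -0.03446421116495661 [[-0.9929, -0.1177, -0.0138, 0.5132], [-0.0693, 0.671, -0.7383, 0.1266], [0.0962, -0.7321, -0.6744, 0.8225], [0.0, 0.0, 0.0, 1.0]]
```

View pics/top0.png

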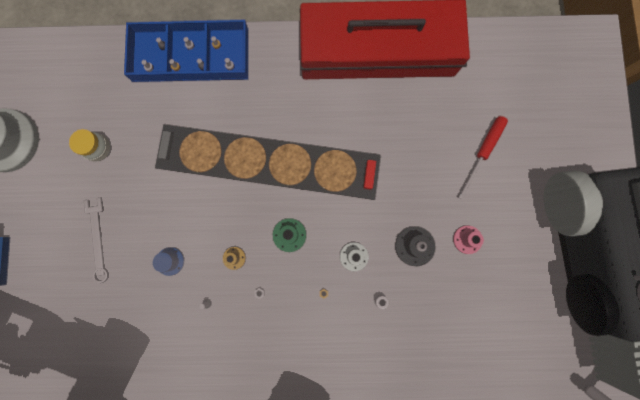

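View pics/side0.png

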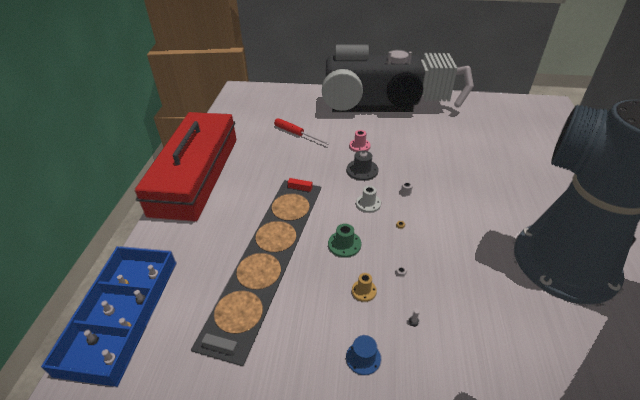

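The top view shows the cap at (168,261), brass (234,258), green (289,235), alu (354,257) and spigot (415,246). The pink decoy is at (468,240). Pads run from a (200,151) to d (335,171), with the red stop at (370,174). So brass goes on d, alu on c, green on b and spigot on a.

```bash
cat > h.py <<'E'
import numpy as np,cv2
from rig import robot,cams
class Cam:
    def __init__(s,n):
        c=cams.camera(n);s.img=c["color"];s.d=c["depth"];s.V=np.array(c["view"]);f=200/np.tan(np.radians(c["fov_y"]/2))
        s.K=np.array([[f,0,c["cx"]],[0,f,c["cy"]],[0,0,1]]);s.k=np.array([c["k1"],0,0,0,0.])
        v,u=np.mgrid[:400,:640];s.r=s.rays(np.c_[u.ravel(),v.ravel()])
        P=(s.r*s.d.reshape(-1,1)-s.V[:3,3])@s.V[:3,:3];s.P=P.reshape(400,640,3);s.P[s.d==0]=np.nan
    def rays(s,uv):
        p=cv2.undistortPoints(np.float64(uv).reshape(-1,1,2),s.K,s.k)[:,0];return np.c_[p,np.ones(len(p))]
    def plane(s,uv,z):
        d=s.rays(uv)@s.V[:3,:3];o=-s.V[:3,:3].T@s.V[:3,3];return o+d*((z-o[2])/d[:,2])[:,None]
    def px(s,p): return cv2.projectPoints(np.float64(p).reshape(-1,1,3),cv2.Rodrigues(s.V[:3,:3])[0],s.V[:3,3],s.K,s.k)[0][:,0]
def disc(cam,xy,z,r,tol=.004):
    """centre of the level disc of height z near xy, from depth"""
    P=cam.P.reshape(-1,3);m=(np.hypot(*(P[:,:2]-xy).T)<r+.02)&(abs(P[:,2]-z)<tol)
    Q=P[m]
    if len(Q)<8:return None
    c,R=cv2.minEnclosingCircle(np.float32(Q[:,:2]*1000));return np.round([*(np.array(c)),R,np.median(Q[:,2])*1000,len(Q)],1)
def go(p):
    """cm in tool axes from the measured TCP to p"""
    from scipy.spatial.transform import Rotation as R
    o=robot.get_obs();return (R.from_quat(o["tool_rot"]).inv().apply(np.array(p)-o["position"])*100).round(2)
E
python3 - <<'E'
from h import *
T=Cam("top");S=Cam("side")
for n,uv,z,r in [("cap",(168,261),.044,.02),("brass",(230,258),.044,.013),("green",(288,235),.048,.019),("alu",(356,257),.046,.016),("spigot",(419,246),.050,.023),("spigtip",(422,246),.060,.005)]:
    g=T.plane([uv],z)[0,:2];print(n,g.round(3),disc(T,g,z,r),disc(S,g,z,r))
hsv=cv2.cvtColor(T.img,cv2.COLOR_BGR2HSV)
def blobs(C,lo,hi,a):
    m=cv2.inRange(cv2.cvtColor(C.img,cv2.COLOR_BGR2HSV),lo,hi);m=cv2.morphologyEx(m,cv2.MORPH_CLOSE,np.ones((3,3)))
    n,_,st,c=cv2.connectedComponentsWithStats(m);return [(c[i],st[i]) for i in range(1,n) if st[i][4]>a]
for C in(T,S):
    for c,st in blobs(C,(5,70,80),(22,255,255),400): print("pad?",c.round(1),st[2:],(C.plane([c],.009)[0]*1000).round(1), C.P[int(c[1]),int(c[0])].round(4))
    for c,st in blobs(C,(0,180,80),(4,255,255),80): print("red?",c.round(1),st[2:],(C.plane([c],.026)[0]*1000).round(1))
E
```

```text
cap [0.417 0.242] [415.1 252.8  19.9  44.1 319. ] [411.6 253.7  20.6  43.3 460. ]
brass [0.421 0.118] [420.  117.7  12.8  44.3 133. ] [416.9 118.6  13.6  42.8 128. ]
green [0.464 0.001] [465.9   1.2  18.6  48.2 277. ] [461.1   2.3  20.6  46.9 194. ]
alu [ 0.418 -0.133] [ 418.7 -133.5   16.1   45.9  199. ] [ 414.3 -132.9   16.5   44.9  105. ]
spigot [ 0.438 -0.258] [ 438.2 -262.1   23.    49.5  354. ] [ 435.7 -260.2   24.1   48.7  138. ]
spigtip [ 0.438 -0.261] [ 438.7 -262.1    9.    58.    39. ] [ 433.6 -257.7    7.3   57.6   10. ]
pad? [ 83.1 141.9] [ 30  27 623] [674.1 447.9   9. ] [0.6617 0.4165 0.0606]
pad? [199.9 151.2] [  43   42 1387] [648.3 192.4   9. ] [0.6483 0.1937 0.011 ]
pad? [244.6 157.5] [  42   42 1400] [632.6  95.8   9. ] [0.6335 0.0969 0.0096]
pad? [289.6 163.9] [  43   43 1411] [616.5  -0.9   9. ] [6.181e-01 1.000e-04 1.150e-02]
pad? [334.8 170.4] [  43   42 1425] [600.7 -97.5   9. ] [ 0.602  -0.0959  0.0066]
red? [384.9  33.1] [ 168   66 9629] [ 899.8 -213.3   26. ]
red? [417.3  71.6] [ 74   7 243] [ 810.2 -279.5   26. ]
red? [492.8 136.7] [ 28  41 397] [ 663.3 -431.    26. ]
red? [369.4 174. ] [ 11  27 182] [ 588.4 -168.6   26. ]
pad? [192.7  71.1] [ 100  148 4608] [1093.7 -794.2    9. ] [ 1.282 -1.181 -0.173]
pad? [272.1 242.6] [  74   96 3104] [616.9  20.9   9. ] [0.6174 0.0193 0.0092]
pad? [363.9 288.5] [ 25  29 507] [416.4 117.9   9. ] [0.4188 0.1306 0.0282]
pad? [238.  311.6] [  49   43 1635] [645.3 194.4   9. ] [0.6476 0.1931 0.0084]
red? [185.4 159. ] [  97   89 4378] [ 903.1 -230.4   26. ]
red? [287.8 125.8] [ 27  16 186] [ 659.6 -417.9   26. ]
red? [191.3 194. ] [  94   89 1199] [837.3 -95.9  26. ]
red? [299.3 184.2] [ 24  12 208] [ 584.8 -157.9   26. ]
```

```bash
python3 - <<'E'
from h import *
print(go([.420,.1175,.12]), go([.420,.1175,.030]))
E
```

```text
[-37.32 -39.85   9.92] [-37.32 -39.84  18.92]
```

```bash
python3 -m pendant '[{"jaw":1,"linear":[-2.4,-2.6,0]},{"jaw":1,"linear":[-2.4,-2.6,0]},{"jaw":1,"linear":[-2.4,-2.6,0]},{"jaw":1,"linear":[-2.4,-2.6,0]},{"jaw":1,"linear":[-2.4,-2.6,0]},{"jaw":1,"linear":[-2.4,-2.6,0.5]},{"jaw":1,"linear":[-2.4,-2.6,0.5]},{"jaw":1,"linear":[-2.4,-2.6,0.5]},{"jaw":1,"linear":[-2.4,-2.6,0.5]},{"jaw":1,"linear":[-2.4,-2.6,0.5]},{"jaw":1,"linear":[-2.4,-2.6,0.5]},{"jaw":1,"linear":[-2.4,-2.6,0.5]}]' 20
python3 -m pendant '[{"jaw":1,"linear":[-2.4,-2.6,1]},{"jaw":1,"linear":[-2.4,-2.6,1]},{"jaw":1,"linear":[-2.4,-2.6,1]},{"jaw":1,"linear":[-1.3,-0.6,1]},{"jaw":1,"linear":[0,0,0]},{"jaw":1,"linear":[0,0,0]},{"jaw":1,"linear":[0,0,0]}]'
python3 - <<'E'
from h import *
print(robot.get_obs()["position"],go([.420,.1175,.12]), go([.420,.1175,.030]))
S=Cam("side");T=Cam("top")
cv2.imwrite("pics/a1.png",np.vstack([S.img[150:350,200:600],T.img[150:350,100:500]]))
E
```

```text
[0.16753221 0.6016678  0.2187133 ] [-37.32 -39.85   9.92] [-37.32 -39.84  18.92]invalid input
invalid input
```

View pics/a1.png

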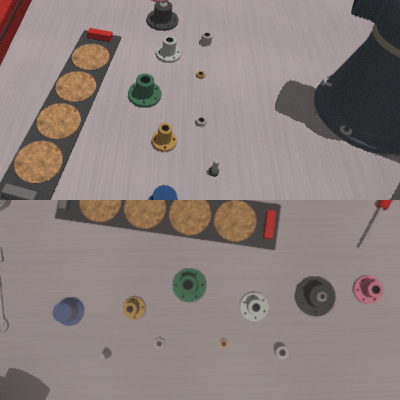

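The crops show the scene unchanged, because the move was refused. Each row probably has to include "twist".

```bash
python3 -m pendant '[{"jaw":1,"linear":[-2.4,-2.6,0],"twist":0},{"jaw":1,"linear":[-2.4,-2.6,0],"twist":0},{"jaw":1,"linear":[-2.4,-2.6,0],"twist":0},{"jaw":1,"linear":[-2.4,-2.6,0],"twist":0},{"jaw":1,"linear":[-2.4,-2.6,0],"twist":0},{"jaw":1,"linear":[-2.4,-2.6,0.5],"twist":0},{"jaw":1,"linear":[-2.4,-2.6,0.5],"twist":0},{"jaw":1,"linear":[-2.4,-2.6,0.5],"twist":0},{"jaw":1,"linear":[-2.4,-2.6,0.5],"twist":0},{"jaw":1,"linear":[-2.4,-2.6,0.5],"twist":0},{"jaw":1,"linear":[-2.4,-2.6,0.5],"twist":0},{"jaw":1,"linear":[-2.4,-2.6,0.5],"twist":0}]' 20
python3 - <<'E'
from h import *
print(robot.get_obs()["position"],go([.420,.1175,.12]), go([.420,.1175,.030]))
E
```

```text
time: 1.3
position: [0.3621, 0.2227, 0.1844]
tool_rot: [0.135, 0.991, 0.0, 0.0]
ft_force: [0.1, 0.8, 1.3]
grip_width: 0.0865
grip_force: 0.0
[0.36208554 0.22270423 0.18441645] [-8.4  -8.58  6.44] [-8.39 -8.59 15.44]
```

```bash
python3 -m pendant '[{"jaw":1,"linear":[-2.1,-2.15,1.6],"twist":0},{"jaw":1,"linear":[-2.1,-2.15,1.6],"twist":0},{"jaw":1,"linear":[-2.1,-2.15,1.6],"twist":0},{"jaw":1,"linear":[-2.1,-2.15,1.6],"twist":0},{"jaw":1,"linear":[0,0,0],"twist":0},{"jaw":1,"linear":[0,0,0],"twist":0},{"jaw":1,"linear":[0,0,0],"twist":0}]'
python3 - <<'E'
from h import *
print(go([.420,.1175,.12]), go([.420,.1175,.030]))
S=Cam("side");T=Cam("top")
cv2.imwrite("pics/a2.png",np.vstack([S.img[100:400,200:600],T.img[150:350,100:500]]))
E
```

```text
time: 1.88
position: [0.4189, 0.1189, 0.1204]
tool_rot: [0.136, 0.991, 0.0, -0.0]
ft_force: [-1.4, -0.3, 0.7]
grip_width: 0.087
grip_force: 0.0
[-0.14 -0.1   0.04] [-0.15 -0.1   9.04]
```

View pics/a2.png

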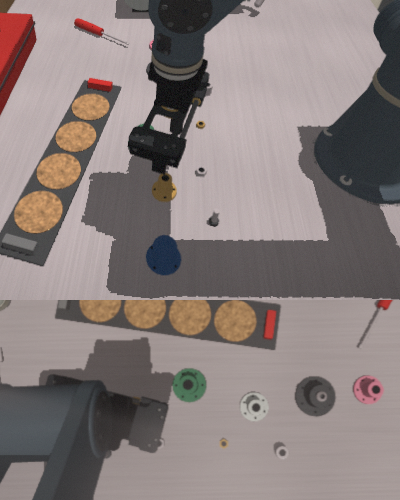

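The gripper hangs above the brass hub, seen at crop (163,187), with a finger just behind it. Descending and gripping.

```bash
python3 -m pendant '[{"jaw":1,"linear":[-0.15,-0.1,2],"twist":0},{"jaw":1,"linear":[0,0,2.5],"twist":0},{"jaw":1,"linear":[0,0,2.5],"twist":0},{"jaw":1,"linear":[0,0,1.5],"twist":0},{"jaw":1,"linear":[0,0,0.5],"twist":0},{"jaw":1,"linear":[0,0,0],"twist":0},{"jaw":0.5,"linear":[0,0,0],"twist":0},{"jaw":0.4,"linear":[0,0,0],"twist":0},{"jaw":0.3,"linear":[0,0,0],"twist":0},{"jaw":0.2,"linear":[0,0,0],"twist":0},{"jaw":0,"linear":[0,0,0],"twist":0},{"jaw":0,"linear":[0,0,0],"twist":0}]' 20
python3 -m pendant '[{"jaw":0,"linear":[0,0,0],"twist":0},{"jaw":0,"linear":[0,0,0],"twist":0},{"jaw":0,"linear":[0,0,0],"twist":0},{"jaw":0,"linear":[0,0,0],"twist":0},{"jaw":0,"linear":[0,0,0],"twist":0}]'
```

```text
time: 2.98
position: [0.4207, 0.1174, 0.0308]
tool_rot: [0.136, 0.991, 0.0, 0.0]
ft_force: [0.9, 0.3, -0.3]
grip_width: 0.0547
grip_force: 0.0
time: 3.4
position: [0.4204, 0.1174, 0.0303]
tool_rot: [0.136, 0.991, 0.0, -0.0]
ft_force: [0.4, 0.8, 0.1]
grip_width: 0.0252
grip_force: 20.0
```

```bash
python3 -m pendant '[{"jaw":0,"linear":[0,0,-1],"twist":0},{"jaw":0,"linear":[0,0,-2],"twist":0},{"jaw":0,"linear":[0,0,-3],"twist":0},{"jaw":0,"linear":[0,0,-3],"twist":0},{"jaw":0,"linear":[0,0,-1],"twist":0},{"jaw":0,"linear":[0,0,0],"twist":0}]'
python3 - <<'E'
from h import *
print(robot.get_obs()['grip_width'],go([.601,-.0976,.12]), go([.601,-.0976,.0415]))
E
```

```text
time: 3.9
position: [0.4221, 0.1175, 0.1326]
tool_rot: [0.135, 0.991, 0.0, 0.003]
ft_force: [0.3, -0.4, -1.2]
grip_width: 0.0252
grip_force: 20.0
0.025223275995147097 [-23.   -15.93   1.36] [-22.96 -15.94   9.21]
```

```bash
python3 -m pendant '[{"jaw":0,"linear":[-1.2,-0.8,0],"twist":0},{"jaw":0,"linear":[-2.4,-1.6,0],"twist":0},{"jaw":0,"linear":[-2.8,-2,0],"twist":0},{"jaw":0,"linear":[-2.8,-2,0],"twist":0},{"jaw":0,"linear":[-2.8,-2,0],"twist":0},{"jaw":0,"linear":[-2.8,-2,0],"twist":0},{"jaw":0,"linear":[-2.8,-2,0],"twist":0},{"jaw":0,"linear":[-2.4,-1.6,0],"twist":0},{"jaw":0,"linear":[-2,-1.2,0],"twist":0},{"jaw":0,"linear":[-1.15,-0.65,0],"twist":0},{"jaw":0,"linear":[0,0,0],"twist":0},{"jaw":0,"linear":[0,0,0],"twist":0}]'
python3 - <<'E'
from h import *
print(go([.601,-.0976,.12]), go([.601,-.0976,.0405]))
T=Cam("top");S=Cam("side")
cv2.imwrite("pics/a3.png",np.hstack([S.img[100:400,200:500],T.img[100:400,200:500]]))
E
```

```text
time: 4.9
position: [0.5996, -0.0973, 0.1284]
tool_rot: [0.136, 0.991, 0.001, -0.002]
ft_force: [-0.6, 0.5, -1.7]
grip_width: 0.0254
grip_force: 20.0
[-0.15  0.01  0.84] [-0.18  0.    8.79]
```

View pics/a3.png

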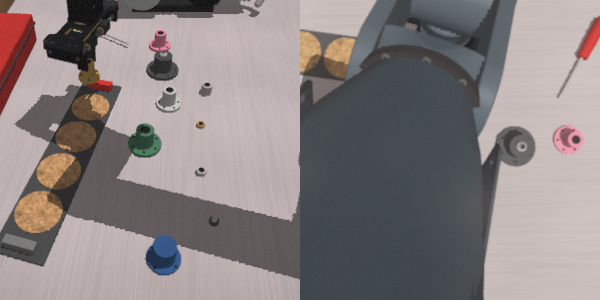

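The side view shows the hub hanging level above pad d, seen at crop (90,75). Lowering it.

```bash
python3 -m pendant '[{"jaw":0,"linear":[-0.05,0,2],"twist":0},{"jaw":0,"linear":[0,0,2.5],"twist":0},{"jaw":0,"linear":[0,0,2],"twist":0},{"jaw":0,"linear":[0,0,1.1],"twist":0},{"jaw":0,"linear":[0,0,0.5],"twist":0},{"jaw":0,"linear":[0,0,0],"twist":0},{"jaw":0,"linear":[0,0,0],"twist":0},{"jaw":0,"linear":[0,0,0],"twist":0}]'
python3 - <<'E'
from h import *
print(go([.601,-.0976,.0405]),robot.get_obs()["ft_force"])
E
```

```text
time: 5.67
position: [0.6023, -0.0977, 0.0506]
tool_rot: [0.135, 0.991, -0.0, 0.001]
ft_force: [-0.1, 0.2, -2.1]
grip_width: 0.025
grip_force: 20.0
[ 0.12 -0.03  1.01] [-0.13360272  0.19218251 -2.08621692]
```

```bash
python3 -m pendant '[{"jaw":0,"linear":[0.1,0,0.5],"twist":0},{"jaw":0,"linear":[0,0,0.2],"twist":0},{"jaw":0,"linear":[0,0,0.15],"twist":0},{"jaw":0,"linear":[0,0,0],"twist":0},{"jaw":0,"linear":[0,0,0],"twist":0}]'
python3 -m pendant '[{"jaw":0,"linear":[0,0,0.1],"twist":0},{"jaw":0,"linear":[0,0,0],"twist":0},{"jaw":0,"linear":[0,0,0],"twist":0}]'
```

```text
time: 6.08
position: [0.6003, -0.0973, 0.0408]
tool_rot: [0.136, 0.991, 0.0, -0.0]
ft_force: [-0.0, 0.2, -2.0]
grip_width: 0.0252
grip_force: 20.0
time: 6.33
position: [0.6004, -0.0973, 0.0398]
tool_rot: [0.136, 0.991, -0.0, -0.0]
ft_force: [0.2, 0.2, -1.3]
grip_width: 0.0252
grip_force: 20.0
```

```bash
python3 -m pendant '[{"jaw":0,"linear":[0,0,0.06],"twist":0},{"jaw":0,"linear":[0,0,0],"twist":0},{"jaw":0,"linear":[0,0,0],"twist":0}]'
python3 -m pendant '[{"jaw":0.5,"linear":[0,0,0],"twist":0},{"jaw":1,"linear":[0,0,0],"twist":0},{"jaw":1,"linear":[0,0,0],"twist":0},{"jaw":1,"linear":[0,0,0],"twist":0},{"jaw":1,"linear":[0,0,0],"twist":0},{"jaw":1,"linear":[0,0,-1],"twist":0},{"jaw":1,"linear":[0,0,-2],"twist":0},{"jaw":1,"linear":[0,0,-3],"twist":0},{"jaw":1,"linear":[0,0,-3],"twist":0},{"jaw":1,"linear":[0,0,-1],"twist":0}]'
python3 - <<'E'
from h import *
S=Cam("side")
print(disc(S,np.array([.597,-.097]),.053,.013),disc(S,np.array([.597,-.097]),.017,.024))
print(go([.4187,-.1335,.13]))
E
```

```text
time: 6.58
position: [0.6005, -0.0973, 0.0393]
tool_rot: [0.135, 0.991, -0.0, 0.0]
ft_force: [-0.1, 0.3, -0.5]
grip_width: 0.0253
grip_force: 20.0
time: 7.42
position: [0.603, -0.0981, 0.1442]
tool_rot: [0.135, 0.991, -0.001, 0.004]
ft_force: [1.0, 0.0, 0.6]
grip_width: 0.0824
grip_force: 0.0
[595.7 -96.3  13.9  52.   68. ] [596.4 -94.2  24.8  16.  147. ]
[16.86 -8.35  1.31]
```

```bash
python3 -m pendant '[{"jaw":1,"linear":[2,-1,0],"twist":0},{"jaw":1,"linear":[3,-1.5,0],"twist":0},{"jaw":1,"linear":[3,-1.5,0],"twist":0},{"jaw":1,"linear":[3,-1.5,0],"twist":0},{"jaw":1,"linear":[3,-1.5,0],"twist":0},{"jaw":1,"linear":[2,-1,0],"twist":0},{"jaw":1,"linear":[0.6,-0.4,1],"twist":0},{"jaw":1,"linear":[0,0,2],"twist":0},{"jaw":1,"linear":[0,0,1],"twist":0},{"jaw":1,"linear":[0,0,0],"twist":0},{"jaw":1,"linear":[0,0,0],"twist":0},{"jaw":1,"linear":[0,0,0],"twist":0}]'
python3 - <<'E'
from h import *
print(go([.4187,-.1335,.030]))
T=Cam("top")
print(disc(T,np.array([.6007,-.0975]),.053,.013),disc(T,np.array([.6007,-.0975]),.017,.024))
E
```

```text
time: 8.47
position: [0.418, -0.1336, 0.0993]
tool_rot: [0.135, 0.991, 0.0, -0.0]
ft_force: [0.4, -0.4, -0.4]
grip_width: 0.0871
grip_force: 0.0
[-0.06  0.03  6.93]
[599.6 -97.7  13.   52.9 125. ] [597.5 -93.2  35.5  17.1 242. ]
```

```bash
python3 -m pendant '[{"jaw":1,"linear":[-0.05,0,2],"twist":0},{"jaw":1,"linear":[0,0,2.5],"twist":0},{"jaw":1,"linear":[0,0,1.5],"twist":0},{"jaw":1,"linear":[0,0,0.9],"twist":0},{"jaw":1,"linear":[0,0,0],"twist":0},{"jaw":0.6,"linear":[0,0,0],"twist":0},{"jaw":0.5,"linear":[0,0,0],"twist":0},{"jaw":0.4,"linear":[0,0,0],"twist":0},{"jaw":0.3,"linear":[0,0,0],"twist":0},{"jaw":0,"linear":[0,0,0],"twist":0},{"jaw":0,"linear":[0,0,0],"twist":0},{"jaw":0,"linear":[0,0,0],"twist":0}]' 25
python3 -m pendant '[{"jaw":0,"linear":[0,0,0],"twist":0},{"jaw":0,"linear":[0,0,0],"twist":0},{"jaw":0,"linear":[0,0,0],"twist":0}]'
python3 - <<'E'
from h import *
p=robot.get_obs()["position"]
print(p,go([.6165+p[0]-.4187,-.0009,p[2]]))
E
```

```text
time: 9.52
position: [0.4185, -0.1338, 0.0305]
tool_rot: [0.135, 0.991, -0.0, 0.0]
ft_force: [0.2, 0.2, -0.7]
grip_width: 0.0484
grip_force: 0.0
time: 9.77
position: [0.4184, -0.1337, 0.0303]
tool_rot: [0.136, 0.991, 0.0, -0.0]
ft_force: [-0.6, 0.2, 0.7]
grip_width: 0.0311
grip_force: 25.0
[ 0.41840113 -0.13372317  0.03025821] [-15.49  18.11   0.  ]
```

```bash
python3 -m pendant '[{"jaw":0,"linear":[0,0,-1],"twist":0},{"jaw":0,"linear":[0,0,-2.5],"twist":0},{"jaw":0,"linear":[0,0,-3],"twist":0},{"jaw":0,"linear":[0,0,-2],"twist":0},{"jaw":0,"linear":[-1,1.1,-1],"twist":0},{"jaw":0,"linear":[-2,2.5,0],"twist":0},{"jaw":0,"linear":[-2.5,3,0],"twist":0},{"jaw":0,"linear":[-2.5,3,0],"twist":0},{"jaw":0,"linear":[-2.5,3,0],"twist":0},{"jaw":0,"linear":[-2.5,3,0],"twist":0},{"jaw":0,"linear":[-1.5,1.5,0],"twist":0},{"jaw":0,"linear":[-1,1,0],"twist":0}]'
python3 -m pendant '[{"jaw":0,"linear":[0,0,0],"twist":0},{"jaw":0,"linear":[0,0,1],"twist":0},{"jaw":0,"linear":[0,0,2],"twist":0},{"jaw":0,"linear":[0,0,2.5],"twist":0},{"jaw":0,"linear":[0,0,1.5],"twist":0},{"jaw":0,"linear":[0,0,0.7],"twist":0},{"jaw":0,"linear":[0,0,0],"twist":0},{"jaw":0,"linear":[0,0,0],"twist":0},{"jaw":0,"linear":[0,0,0],"twist":0}]'
python3 - <<'E'
from h import *
o=robot.get_obs();print(o["position"],go([.6163,-.0009,.0395]))
E
```

```text
time: 10.77
position: [0.6183, 0.0011, 0.1246]
tool_rot: [0.134, 0.991, 0.0, 0.0]
ft_force: [-0.4, 0.0, -2.9]
grip_width: 0.0309
grip_force: 25.0
time: 11.52
position: [0.6167, -0.0015, 0.0491]
tool_rot: [0.136, 0.991, -0.0, 0.001]
ft_force: [0.4, -0.1, -1.6]
grip_width: 0.0313
grip_force: 25.0
[ 0.61671557 -0.00154093  0.04908257] [0.06 0.05 0.96]
```

```bash
python3 -m pendant '[{"jaw":0,"linear":[0,0.05,0.5],"twist":0},{"jaw":0,"linear":[0,0,0.2],"twist":0},{"jaw":0,"linear":[0,0,0.15],"twist":0},{"jaw":0,"linear":[0,0,0.1],"twist":0},{"jaw":0,"linear":[0,0,0],"twist":0},{"jaw":0,"linear":[0,0,0],"twist":0},{"jaw":0,"linear":[0,0,0],"twist":0}]'
```

```text
time: 12.1
position: [0.6165, -0.0005, 0.0393]
tool_rot: [0.135, 0.991, -0.0, 0.0]
ft_force: [-0.6, -0.1, 4.8]
grip_width: 0.0311
grip_force: 25.0
```

```bash
python3 -m pendant '[{"jaw":0.5,"linear":[0,0,0],"twist":0},{"jaw":1,"linear":[0,0,0],"twist":0},{"jaw":1,"linear":[0,0,0],"twist":0},{"jaw":1,"linear":[0,0,0],"twist":0},{"jaw":1,"linear":[0,0,0],"twist":0},{"jaw":1,"linear":[0,0,-1],"twist":0},{"jaw":1,"linear":[0,0,-2],"twist":0},{"jaw":1,"linear":[0,0,-3],"twist":0},{"jaw":1,"linear":[0,0,-3],"twist":0},{"jaw":1,"linear":[0,0,-1],"twist":0}]'
python3 -m pendant '[{"jaw":1,"linear":[1.5,-0.4,0],"twist":0},{"jaw":1,"linear":[3,-0.8,0],"twist":0},{"jaw":1,"linear":[3,-0.8,0],"twist":0},{"jaw":1,"linear":[3,-0.8,0],"twist":0},{"jaw":1,"linear":[2.5,-0.7,0],"twist":0},{"jaw":1,"linear":[1.5,-0.4,1],"twist":0},{"jaw":1,"linear":[0,0,2],"twist":0},{"jaw":1,"linear":[0,0,1],"twist":0},{"jaw":1,"linear":[0,0,0],"twist":0},{"jaw":1,"linear":[0,0,0],"twist":0},{"jaw":1,"linear":[0,0,0],"twist":0}]'
python3 - <<'E'
from h import *
print(go([.4659,.0012,.030]))
S=Cam("side")
print(disc(S,np.array([.613,.001]),.055,.016),disc(S,np.array([.597,-.097]),.053,.013))
E
```

```text
time: 12.93
position: [0.6192, -0.0009, 0.1437]
tool_rot: [0.135, 0.991, -0.0, 0.004]
ft_force: [0.4, 0.3, 0.2]
grip_width: 0.0848
grip_force: 0.0
time: 13.85
position: [0.4669, 0.0007, 0.0992]
tool_rot: [0.135, 0.991, -0.0, 0.0]
ft_force: [-0.4, -0.1, -0.1]
grip_width: 0.0872
grip_force: 0.0
[0.12 0.02 6.92]
[613.2   1.   15.7  54.1 129. ] [596.4 -95.   13.5  51.6  68. ]
```

```bash
python3 -m pendant '[{"jaw":1,"linear":[0.1,0,2],"twist":0},{"jaw":1,"linear":[0,0,2.5],"twist":0},{"jaw":1,"linear":[0,0,1.5],"twist":0},{"jaw":1,"linear":[0,0,0.9],"twist":0},{"jaw":1,"linear":[0,0,0],"twist":0},{"jaw":0.6,"linear":[0,0,0],"twist":0},{"jaw":0.5,"linear":[0,0,0],"twist":0},{"jaw":0.4,"linear":[0,0,0],"twist":0},{"jaw":0.3,"linear":[0,0,0],"twist":0},{"jaw":0,"linear":[0,0,0],"twist":0},{"jaw":0,"linear":[0,0,0],"twist":0},{"jaw":0,"linear":[0,0,0],"twist":0}]' 30
python3 -m pendant '[{"jaw":0,"linear":[0,0,0],"twist":0},{"jaw":0,"linear":[0,0,0],"twist":0},{"jaw":0,"linear":[0,0,0],"twist":0}]'
python3 - <<'E'
from h import *
p=robot.get_obs()["position"]
print(p,go([.6326+p[0]-.4659,.0958,p[2]]))
E
```

```text
time: 14.9
position: [0.4655, 0.0011, 0.03]
tool_rot: [0.135, 0.991, -0.0, 0.0]
ft_force: [0.1, 0.1, 0.6]
grip_width: 0.0481
grip_force: 0.0
time: 15.15
position: [0.4654, 0.0011, 0.0298]
tool_rot: [0.136, 0.991, 0.0, 0.0]
ft_force: [-0.1, 0.2, 1.6]
grip_width: 0.0377
grip_force: 30.0
[0.46536632 0.0011239  0.02982917] [-13.52  13.6    0.  ]
```

```bash
python3 -m pendant '[{"jaw":0,"linear":[0,0,-1],"twist":0},{"jaw":0,"linear":[0,0,-2.5],"twist":0},{"jaw":0,"linear":[0,0,-3],"twist":0},{"jaw":0,"linear":[0,0,-2],"twist":0},{"jaw":0,"linear":[-1,1,-1],"twist":0},{"jaw":0,"linear":[-2,2,0],"twist":0},{"jaw":0,"linear":[-2.5,2.5,0],"twist":0},{"jaw":0,"linear":[-2.5,2.5,0],"twist":0},{"jaw":0,"linear":[-2.5,2.6,0],"twist":0},{"jaw":0,"linear":[-2,2,0],"twist":0},{"jaw":0,"linear":[-1,1,0],"twist":0},{"jaw":0,"linear":[0,0,0],"twist":0}]'
python3 -m pendant '[{"jaw":0,"linear":[0,0,0],"twist":0},{"jaw":0,"linear":[0,0,1],"twist":0},{"jaw":0,"linear":[0,0,2],"twist":0},{"jaw":0,"linear":[0,0,2.5],"twist":0},{"jaw":0,"linear":[0,0,1.5],"twist":0},{"jaw":0,"linear":[0,0,0.7],"twist":0},{"jaw":0,"linear":[0,0,0],"twist":0},{"jaw":0,"linear":[0,0,0],"twist":0},{"jaw":0,"linear":[0,0,0],"twist":0}]'
python3 - <<'E'
from h import *
o=robot.get_obs();print(o["position"],go([.6322,.0958,.039]))
E
```

```text
time: 16.15
position: [0.6347, 0.0976, 0.1239]
tool_rot: [0.135, 0.991, 0.0, 0.001]
ft_force: [-0.1, -0.7, -2.5]
grip_width: 0.0374
grip_force: 30.0
time: 16.9
position: [0.6325, 0.0955, 0.0487]
tool_rot: [0.136, 0.991, 0.0, 0.001]
ft_force: [1.1, 0.9, -2.8]
grip_width: 0.0372
grip_force: 30.0
[0.63249343 0.09549911 0.04873306] [0.04 0.02 0.97]
```

Placing it, then on to the spigot hub.

```bash
python3 -m pendant '[{"jaw":0,"linear":[0,0.02,0.5],"twist":0},{"jaw":0,"linear":[0,0,0.2],"twist":0},{"jaw":0,"linear":[0,0,0.15],"twist":0},{"jaw":0,"linear":[0,0,0.08],"twist":0},{"jaw":0,"linear":[0,0,0],"twist":0},{"jaw":0,"linear":[0,0,0],"twist":0},{"jaw":0,"linear":[0,0,0],"twist":0}]'
```

```text
time: 17.48
position: [0.632, 0.0961, 0.0389]
tool_rot: [0.135, 0.991, -0.0, 0.0]
ft_force: [-0.8, 0.2, 1.7]
grip_width: 0.0371
grip_force: 30.0
```

```bash
python3 -m pendant '[{"jaw":0.6,"linear":[0,0,0],"twist":0},{"jaw":1,"linear":[0,0,0],"twist":0},{"jaw":1,"linear":[0,0,0],"twist":0},{"jaw":1,"linear":[0,0,0],"twist":0},{"jaw":1,"linear":[0,0,0],"twist":0},{"jaw":1,"linear":[0,0,-1],"twist":0},{"jaw":1,"linear":[0,0,-2],"twist":0},{"jaw":1,"linear":[0,0,-3],"twist":0},{"jaw":1,"linear":[0,0,-3],"twist":0},{"jaw":1,"linear":[0,0,-1],"twist":0}]'
python3 -m pendant '[{"jaw":1,"linear":[0.4,-1.7,0],"twist":0},{"jaw":1,"linear":[0.8,-3.5,0],"twist":0},{"jaw":1,"linear":[0.8,-3.5,0],"twist":0},{"jaw":1,"linear":[0.8,-3.5,0],"twist":0},{"jaw":1,"linear":[0.8,-3.5,0],"twist":0},{"jaw":1,"linear":[0.8,-3.5,0],"twist":0},{"jaw":1,"linear":[0.8,-3.5,0],"twist":0},{"jaw":1,"linear":[0.8,-3.5,0],"twist":0},{"jaw":1,"linear":[0.8,-3.5,0],"twist":0},{"jaw":1,"linear":[0.8,-3.5,0],"twist":0},{"jaw":1,"linear":[0.8,-3.5,0],"twist":0},{"jaw":1,"linear":[0.7,-3,0],"twist":0}]'
python3 -m pendant '[{"jaw":1,"linear":[0,0,1],"twist":0},{"jaw":1,"linear":[0,0,2],"twist":0},{"jaw":1,"linear":[0,0,0],"twist":0},{"jaw":1,"linear":[0,0,0],"twist":0},{"jaw":1,"linear":[0,0,0],"twist":0}]'
python3 - <<'E'
from h import *
print(go([.4382,-.2621,.030]))
T=Cam("top");print(disc(T,np.array([.6165,-.0009]),.055,.016),disc(T,np.array([.6326,.0958]),.057,.019))
S=Cam("side")
print(disc(S,np.array([.613,.001]),.055,.016),disc(S,np.array([.629,.097]),.057,.019))
E
```

```text
time: 18.32
position: [0.6348, 0.0961, 0.1436]
tool_rot: [0.135, 0.991, 0.0, 0.004]
ft_force: [1.2, -1.5, 0.1]
grip_width: 0.0859
grip_force: 0.0
time: 19.32
position: [0.4365, -0.2638, 0.1386]
tool_rot: [0.136, 0.991, -0.0, 0.0]
ft_force: [0.6, 0.8, -0.6]
grip_width: 0.0871
grip_force: 0.0
time: 19.73
position: [0.438, -0.2614, 0.1087]
tool_rot: [0.135, 0.991, 0.0, -0.0]
ft_force: [0.0, 0.4, -0.5]
grip_width: 0.087
grip_force: 0.0
[-0.04 -0.06  7.87]
[ 6.165e+02 -5.000e-01  1.600e+01  5.540e+01  1.930e+02] [631.9  96.1  18.9  57.7 265. ]
[6.122e+02 3.000e-01 1.700e+01 5.390e+01 1.330e+02] [629.8  96.4  19.8  56.  238. ]
```

```bash
python3 -m pendant '[{"jaw":1,"linear":[-0.04,-0.06,2],"twist":0},{"jaw":1,"linear":[0,0,2.5],"twist":0},{"jaw":1,"linear":[0,0,2],"twist":0},{"jaw":1,"linear":[0,0,1.35],"twist":0},{"jaw":1,"linear":[0,0,0],"twist":0},{"jaw":0.7,"linear":[0,0,0],"twist":0},{"jaw":0.6,"linear":[0,0,0],"twist":0},{"jaw":0.5,"linear":[0,0,0],"twist":0},{"jaw":0.4,"linear":[0,0,0],"twist":0},{"jaw":0.2,"linear":[0,0,0],"twist":0},{"jaw":0,"linear":[0,0,0],"twist":0},{"jaw":0,"linear":[0,0,0],"twist":0}]' 40
python3 -m pendant '[{"jaw":0,"linear":[0,0,0],"twist":0},{"jaw":0,"linear":[0,0,0],"twist":0},{"jaw":0,"linear":[0,0,0],"twist":0}]'
python3 - <<'E'
from h import *
p=robot.get_obs()["position"]
print(p,go([.6483+p[0]-.4382,.1924,p[2]]))
E
```

```text
time: 20.83
position: [0.438, -0.2628, 0.0303]
tool_rot: [0.135, 0.991, -0.0, 0.0]
ft_force: [-0.5, -0.0, -0.3]
grip_width: 0.0485
grip_force: 0.0
time: 21.08
position: [0.438, -0.2627, 0.0302]
tool_rot: [0.136, 0.991, -0.0, 0.0]
ft_force: [0.4, 1.0, 4.7]
grip_width: 0.0451
grip_force: 40.0
[ 0.43801851 -0.26265585  0.03023932] [-8.01 49.48  0.  ]
```

```bash
python3 -m pendant '[{"jaw":0,"linear":[0,0,-1],"twist":0},{"jaw":0,"linear":[0,0,-2.5],"twist":0},{"jaw":0,"linear":[0,0,-3],"twist":0},{"jaw":0,"linear":[0,0,-2.5],"twist":0},{"jaw":0,"linear":[0,0,-1],"twist":0},{"jaw":0,"linear":[-0.2,1.2,0],"twist":0},{"jaw":0,"linear":[-0.4,2.5,0],"twist":0},{"jaw":0,"linear":[-0.6,3.5,0],"twist":0},{"jaw":0,"linear":[-0.6,3.5,0],"twist":0},{"jaw":0,"linear":[-0.6,3.5,0],"twist":0},{"jaw":0,"linear":[-0.6,3.5,0],"twist":0},{"jaw":0,"linear":[-0.6,3.5,0],"twist":0}]'
python3 -m pendant '[{"jaw":0,"linear":[-0.6,3.5,0],"twist":0},{"jaw":0,"linear":[-0.6,3.5,0],"twist":0},{"jaw":0,"linear":[-0.6,3.5,0],"twist":0},{"jaw":0,"linear":[-0.6,3.5,0],"twist":0},{"jaw":0,"linear":[-0.6,3.5,0],"twist":0},{"jaw":0,"linear":[-0.6,3.5,0],"twist":0},{"jaw":0,"linear":[-0.6,3.5,0],"twist":0},{"jaw":0,"linear":[-0.4,2.5,0],"twist":0},{"jaw":0,"linear":[-0.2,1.3,0],"twist":0},{"jaw":0,"linear":[0,0,0],"twist":0},{"jaw":0,"linear":[0,0,0],"twist":0},{"jaw":0,"linear":[0,0,0],"twist":0}]'
python3 - <<'E'
from h import *
o=robot.get_obs();print(o["position"],go([.6481,.1924,.0395]))
E
```

```text
time: 22.08
position: [0.5283, -0.0652, 0.1279]
tool_rot: [0.136, 0.991, 0.001, -0.002]
ft_force: [1.5, -0.3, -4.2]
grip_width: 0.0451
grip_force: 40.0
time: 23.08
position: [0.6499, 0.1906, 0.1284]
tool_rot: [0.136, 0.991, -0.001, -0.002]
ft_force: [-0.6, 0.0, -3.9]
grip_width: 0.0449
grip_force: 40.0
[0.64994574 0.19055208 0.12836673] [0.2  0.15 8.89]
```

```bash
python3 -m pendant '[{"jaw":0,"linear":[0.1,0.15,1],"twist":0},{"jaw":0,"linear":[0.05,0,2],"twist":0},{"jaw":0,"linear":[0,0,2.5],"twist":0},{"jaw":0,"linear":[0,0,1.5],"twist":0},{"jaw":0,"linear":[0,0,0.8],"twist":0},{"jaw":0,"linear":[0,0,0],"twist":0},{"jaw":0,"linear":[0,0,0],"twist":0},{"jaw":0,"linear":[0,0,0],"twist":0},{"jaw":0,"linear":[0,0,0],"twist":0}]'
python3 - <<'E'
from h import *
o=robot.get_obs();print(o["position"],go([.6481,.1924,.0395]))
E
```

```text
time: 23.83
position: [0.652, 0.1934, 0.0535]
tool_rot: [0.136, 0.991, 0.0, 0.002]
ft_force: [0.3, 0.6, -4.4]
grip_width: 0.045
grip_force: 40.0
[0.65197401 0.19343277 0.05352456] [ 0.35 -0.21  1.4 ]
```

```bash
python3 -m pendant '[{"jaw":0,"linear":[0,0,0],"twist":0},{"jaw":0,"linear":[0,0,0],"twist":0},{"jaw":0,"linear":[0,0,0],"twist":0}]'
python3 -m pendant '[{"jaw":0,"linear":[0,0,0.4],"twist":0},{"jaw":0,"linear":[0,0,0],"twist":0},{"jaw":0,"linear":[0,0,0],"twist":0},{"jaw":0,"linear":[0,0,0],"twist":0},{"jaw":0,"linear":[0,0,0],"twist":0}]'
python3 - <<'E'
from h import *
o=robot.get_obs();print(o["position"],go([.6481,.1924,.0395]))
E
```

```text
time: 24.08
position: [0.651, 0.1936, 0.0526]
tool_rot: [0.135, 0.991, 0.0, 0.001]
ft_force: [-0.4, 0.5, -3.8]
grip_width: 0.0456
grip_force: 40.0
time: 24.5
position: [0.6507, 0.1935, 0.0479]
tool_rot: [0.135, 0.991, -0.0, -0.0]
ft_force: [0.3, 0.6, -4.7]
grip_width: 0.0452
grip_force: 40.0
[0.65069254 0.193506   0.04786438] [ 0.22 -0.18  0.84]
```

```bash
python3 -m pendant '[{"jaw":0,"linear":[0.22,-0.18,0.3],"twist":0},{"jaw":0,"linear":[0,0,0.2],"twist":0},{"jaw":0,"linear":[0,0,0.15],"twist":0},{"jaw":0,"linear":[0,0,0.1],"twist":0},{"jaw":0,"linear":[0,0,0],"twist":0},{"jaw":0,"linear":[0,0,0],"twist":0},{"jaw":0,"linear":[0,0,0],"twist":0}]'
```

```text
time: 25.08
position: [0.6482, 0.1924, 0.0405]
tool_rot: [0.135, 0.991, 0.0, 0.0]
ft_force: [0.3, 0.2, -4.5]
grip_width: 0.0448
grip_force: 40.0
```

```bash
python3 -m pendant '[{"jaw":0,"linear":[0,0,0.07],"twist":0},{"jaw":0,"linear":[0,0,0.05],"twist":0},{"jaw":0,"linear":[0,0,0],"twist":0},{"jaw":0,"linear":[0,0,0],"twist":0},{"jaw":0,"linear":[0,0,0],"twist":0}]'
```

```text
time: 25.5
position: [0.6482, 0.1924, 0.0394]
tool_rot: [0.135, 0.991, 0.0, 0.0]
ft_force: [-0.6, -0.1, -3.0]
grip_width: 0.045
grip_force: 40.0
```

```bash
python3 -m pendant '[{"jaw":0,"linear":[0,0,0.05],"twist":0},{"jaw":0,"linear":[0,0,0],"twist":0},{"jaw":0,"linear":[0,0,0],"twist":0},{"jaw":0,"linear":[0,0,0],"twist":0}]'
python3 -m pendant '[{"jaw":0.7,"linear":[0,0,0],"twist":0},{"jaw":1,"linear":[0,0,0],"twist":0},{"jaw":1,"linear":[0,0,0],"twist":0},{"jaw":1,"linear":[0,0,0],"twist":0},{"jaw":1,"linear":[0,0,0],"twist":0},{"jaw":1,"linear":[0,0,-1],"twist":0},{"jaw":1,"linear":[0,0,-2],"twist":0},{"jaw":1,"linear":[0,0,-3],"twist":0},{"jaw":1,"linear":[0,0,-3],"twist":0},{"jaw":1,"linear":[0,0,-1],"twist":0}]'
python3 -m pendant '[{"jaw":1,"linear":[1.5,0,0],"twist":0},{"jaw":1,"linear":[3,0,0],"twist":0},{"jaw":1,"linear":[3,0,0],"twist":0},{"jaw":1,"linear":[3,0,0],"twist":0},{"jaw":1,"linear":[3,0,0],"twist":0},{"jaw":1,"linear":[3,0,0],"twist":0},{"jaw":1,"linear":[3,0,0],"twist":0},{"jaw":1,"linear":[3,-0.4,0],"twist":0},{"jaw":1,"linear":[1.5,0,1],"twist":0},{"jaw":1,"linear":[0,0,2],"twist":0},{"jaw":1,"linear":[0,0,0],"twist":0},{"jaw":1,"linear":[0,0,0],"twist":0}]'
python3 - <<'E'
from h import *
print(go([.4151,.2528,.030]))
T=Cam("top");S=Cam("side")
for C,g in((T,[.6483,.1924]),(S,[.645,.1935])):print(disc(C,np.array(g),.059,.023),disc(C,np.array(g),.069,.005))
S=Cam("side");print(disc(S,np.array([.4116,.2537]),.044,.02))
E
```

```text
time: 25.83
position: [0.6482, 0.1924, 0.0393]
tool_rot: [0.135, 0.991, 0.0, 0.0]
ft_force: [-0.9, 0.2, 0.8]
grip_width: 0.0454
grip_force: 40.0
time: 26.67
position: [0.6511, 0.1928, 0.1443]
tool_rot: [0.135, 0.991, 0.001, 0.004]
ft_force: [0.7, -0.5, 0.3]
grip_width: 0.0867
grip_force: 0.0
time: 27.67
position: [0.4155, 0.2529, 0.1085]
tool_rot: [0.135, 0.991, -0.0, -0.001]
ft_force: [0.1, -0.1, 0.4]
grip_width: 0.0871
grip_force: 0.0
[ 0.03 -0.01  7.85]
[648.3 191.8  23.3  59.5 340. ] [648.1 191.7   9.6  67.2  42. ]
[644.8 192.4  23.1  59.  400. ] [645.4 192.7   9.4  66.6  49. ]
[412.5 270.2  11.3  42.3  18. ]
```

```bash
python3 -m pendant '[{"jaw":1,"linear":[0.03,0,2],"twist":0},{"jaw":1,"linear":[0,0,2.5],"twist":0},{"jaw":1,"linear":[0,0,2],"twist":0},{"jaw":1,"linear":[0,0,1.4],"twist":0},{"jaw":1,"linear":[0,0,0],"twist":0},{"jaw":0.7,"linear":[0,0,0],"twist":0},{"jaw":0.6,"linear":[0,0,0],"twist":0},{"jaw":0.5,"linear":[0,0,0],"twist":0},{"jaw":0.4,"linear":[0,0,0],"twist":0},{"jaw":0.2,"linear":[0,0,0],"twist":0},{"jaw":0,"linear":[0,0,0],"twist":0},{"jaw":0,"linear":[0,0,0],"twist":0}]' 30
python3 -m pendant '[{"jaw":0,"linear":[0,0,0],"twist":0},{"jaw":0,"linear":[0,0,0],"twist":0},{"jaw":0,"linear":[0,0,0],"twist":0}]'
python3 - <<'E'
from h import *
p=robot.get_obs()["position"]
print(p,go([.6483+p[0]-.4151,.1921,p[2]]))
E
```

```text
time: 28.82
position: [0.4157, 0.2531, 0.0301]
tool_rot: [0.135, 0.991, 0.0, 0.0]
ft_force: [1.3, 0.7, 0.4]
grip_width: 0.0483
grip_force: 0.0
time: 29.07
position: [0.4156, 0.2531, 0.0299]
tool_rot: [0.135, 0.991, 0.0, 0.0]
ft_force: [-0.2, 0.1, 1.8]
grip_width: 0.0391
grip_force: 30.0
[0.41563776 0.25310345 0.02990882] [-2.41e+01  3.80e-01  1.00e-02]
```

```bash
python3 -m pendant '[{"jaw":0,"linear":[0,0,-1],"twist":0},{"jaw":0,"linear":[0,0,-3],"twist":0},{"jaw":0,"linear":[0,0,-3],"twist":0},{"jaw":0,"linear":[0,0,-3],"twist":0},{"jaw":0,"linear":[0,0,-1],"twist":0},{"jaw":0,"linear":[-1.5,0,0],"twist":0},{"jaw":0,"linear":[-3,0,0],"twist":0},{"jaw":0,"linear":[-3,0,0],"twist":0},{"jaw":0,"linear":[-3,0,0],"twist":0},{"jaw":0,"linear":[-3,0,0],"twist":0},{"jaw":0,"linear":[-3,0,0],"twist":0},{"jaw":0,"linear":[-3,0,0],"twist":0}]'
python3 -m pendant '[{"jaw":0,"linear":[-2.5,0.4,0],"twist":0},{"jaw":0,"linear":[-1.5,0,0],"twist":0},{"jaw":0,"linear":[-0.6,0,0],"twist":0},{"jaw":0,"linear":[0,0,1],"twist":0},{"jaw":0,"linear":[0,0,1.5],"twist":0},{"jaw":0,"linear":[0,0,0.5],"twist":0},{"jaw":0,"linear":[0,0,0],"twist":0},{"jaw":0,"linear":[0,0,0],"twist":0},{"jaw":0,"linear":[0,0,0],"twist":0},{"jaw":0,"linear":[0,0,0],"twist":0},{"jaw":0,"linear":[0,0,0],"twist":0},{"jaw":0,"linear":[0,0,0],"twist":0}]'
python3 - <<'E'
from h import *
print(go([.6488,.1921,.0889]))
S=Cam("side");cv2.imwrite("pics/a4.png",cv2.resize(S.img[220:360,160:340],None,fx=4,fy=4))
E
```

```text
time: 30.07
position: [0.6047, 0.1992, 0.1381]
tool_rot: [0.136, 0.991, -0.0, -0.001]
ft_force: [-0.4, 0.1, -2.0]
grip_width: 0.0391
grip_force: 30.0
time: 31.07
position: [0.6491, 0.1923, 0.1105]
tool_rot: [0.135, 0.991, 0.0, 0.001]
ft_force: [0.3, 0.7, -1.6]
grip_width: 0.0389
grip_force: 30.0
[ 0.02 -0.03  2.16]
```

View pics/a4.png

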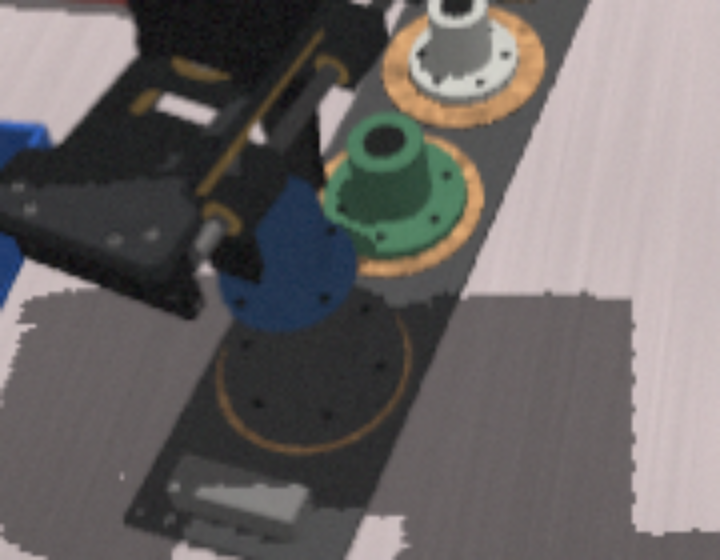

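The cap hangs level over the dark hub at crop (290,260), about 22 mm above seated. Lowering it onto the spigot.

```bash
python3 -m pendant '[{"jaw":0,"linear":[0.02,-0.03,0.5],"twist":0},{"jaw":0,"linear":[0,0,0.5],"twist":0},{"jaw":0,"linear":[0,0,0.4],"twist":0},{"jaw":0,"linear":[0,0,0],"twist":0},{"jaw":0,"linear":[0,0,0],"twist":0},{"jaw":0,"linear":[0,0,0],"twist":0}]'
python3 -m pendant '[{"jaw":0,"linear":[0,0,0.3],"twist":0},{"jaw":0,"linear":[0,0,0.2],"twist":0},{"jaw":0,"linear":[0,0,0.1],"twist":0},{"jaw":0,"linear":[0,0,0],"twist":0},{"jaw":0,"linear":[0,0,0],"twist":0},{"jaw":0,"linear":[0,0,0],"twist":0}]'
```

```text
time: 31.62
position: [0.6485, 0.1919, 0.0955]
tool_rot: [0.136, 0.991, -0.0, -0.0]
ft_force: [-0.8, -1.3, -1.4]
grip_width: 0.0391
grip_force: 30.0
time: 32.12
position: [0.6486, 0.1919, 0.0898]
tool_rot: [0.135, 0.991, 0.0, 0.0]
ft_force: [0.8, 0.0, -2.1]
grip_width: 0.0392
grip_force: 30.0
```

```bash
python3 -m pendant '[{"jaw":0,"linear":[0,0,0.1],"twist":0},{"jaw":0,"linear":[0,0,0],"twist":0},{"jaw":0,"linear":[0,0,0],"twist":0},{"jaw":0,"linear":[0,0,0],"twist":0}]'
```

```text
time: 32.45
position: [0.6488, 0.192, 0.089]
tool_rot: [0.135, 0.991, 0.0, 0.0]
ft_force: [0.9, -0.3, -0.7]
grip_width: 0.0392
grip_force: 30.0
```

```bash
python3 -m pendant '[{"jaw":0,"linear":[0,0,0.05],"twist":0},{"jaw":0,"linear":[0,0,0],"twist":0},{"jaw":0.6,"linear":[0,0,0],"twist":0},{"jaw":1,"linear":[0,0,0],"twist":0},{"jaw":1,"linear":[0,0,0],"twist":0},{"jaw":1,"linear":[0,0,0],"twist":0},{"jaw":1,"linear":[0,0,0],"twist":0},{"jaw":1,"linear":[0,0,-1],"twist":0},{"jaw":1,"linear":[0,0,-2],"twist":0},{"jaw":1,"linear":[0,0,-3],"twist":0},{"jaw":1,"linear":[0,0,-3],"twist":0},{"jaw":1,"linear":[0,0,-1],"twist":0}]'
python3 -m pendant '[{"jaw":1,"linear":[1.5,0,0],"twist":0},{"jaw":1,"linear":[3,0,0],"twist":0},{"jaw":1,"linear":[3,0.5,0],"twist":0},{"jaw":1,"linear":[3,1,0],"twist":0},{"jaw":1,"linear":[3,1,0],"twist":0},{"jaw":1,"linear":[3,1,0],"twist":0},{"jaw":1,"linear":[3,1,0],"twist":0},{"jaw":1,"linear":[1.5,0.5,0],"twist":0},{"jaw":1,"linear":[0,0,0],"twist":0},{"jaw":1,"linear":[0,0,0],"twist":0},{"jaw":1,"linear":[0,0,0],"twist":0},{"jaw":1,"linear":[0,0,0],"twist":0}]'
python3 - <<'E'
from h import *
T=Cam("top");S=Cam("side")
for g,z,r in(([.6483,.1924],.103,.02),([.6326,.0958],.057,.019),([.6165,-.0009],.055,.016),([.6007,-.0975],.053,.013)):
    print(disc(T,np.array(g),z,r),disc(S,np.array(g)+[-.0035,.001],z,r))
cv2.imwrite("pics/a5.png",np.vstack([S.img[150:360,160:340],T.img[100:240,150:330]]).repeat(2,0).repeat(2,1)[:600])
E
```

```text
time: 33.45
position: [0.6513, 0.1924, 0.194]
tool_rot: [0.135, 0.991, 0.001, 0.004]
ft_force: [0.7, 0.0, 0.6]
grip_width: 0.086
grip_force: 0.0
time: 34.45
position: [0.4615, 0.2959, 0.1884]
tool_rot: [0.136, 0.991, 0.0, 0.001]
ft_force: [0.6, -0.4, -0.5]
grip_width: 0.0873
grip_force: 0.0
[648.1 191.3  19.9 103.6 336. ] [645.3 192.7  20.2 102.4 364. ]
[632.1  95.8  19.   57.4 264. ] [629.   97.2  19.5  56.  241. ]
[ 6.164e+02 -5.000e-01  1.560e+01  5.530e+01  1.870e+02] [612.9   1.6  15.8  54.  132. ]
[599.8 -97.3  12.8  53.  128. ] [595.4 -96.   13.7  51.6  71. ]
```

View pics/a5.png

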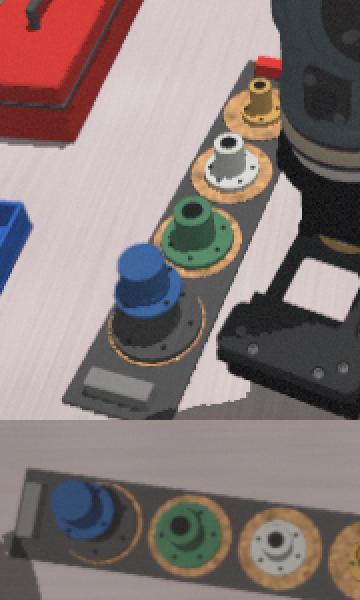

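All four hubs stand centred on their pads, to about 1 mm. The cap top measures 103 mm high, which is fully home.

```bash
python3 -c "
from rig import robot
print(robot.hand_in())"
```

```text
the job is handed in; nothing more can be done
None
```

The job is handed in after about 35 s of robot time: from the red stop outward stand brass (pad d), aluminium (c), green (b) and dark steel (a), each within about 1 mm of its pad centre, with the blue cap seated fully home on the largest, nothing tipped, and the gripper clear.

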